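Reference-blade check on an electrical tester

TASK

Check the tester with its reference blade: take the blade with the green handle out of the stand, slide it edgewise and handle up into the contact slot in the tester's open bay until it is fully home, let go of it and swing the blue cover down over the bay. Turn the orange quarter-turn fastener on the cover until it is in line with the white marks, so that its cross pin can drop through the slot in the frame, then press the cover fully down against the frame. Do not lock it: finish while your hand still holds the cover pressed shut against its spring with the fastener in line, and leave the other two blades and everything else on the bench where it is.

Things in the scene. Friction and masses are not known exactly. Their poses are not given: they have to be found in the camera images.
- tester: grey bench tester, 340 mm (x) by 280 mm (y), fixed; origin centre of underside, -x its front. Deck 105 mm high; behind x +55 a white head 190 mm high, stack light to 305. Bay in the deck 150 x 140 mm, centre x -60, y +15. Right of it, at x -60, y -83, a steel plate 4 mm thick with a slot 26 mm long (x), 8 wide for the fastener's pin; 68 mm behind that (+x) a spring plunger 9 mm out of the deck
- slot_floor (a point): centre of the floor of the slot in the black contact block in the bay, 22 mm above the bench; axes as the tester's. Slot 54 mm long (x), 8 mm wide (y), 30 mm deep, mouth widened by 4 mm on all sides, sloping in over the top 5 mm; block 90 x 40 mm, top 52 mm above the bench, two small brass lugs at its ends 6 mm higher. Bay walls 75 mm (x) and 70 mm (y) away from this point
- green_blade: the blade to use: flat dark board 50 mm wide (x), 5 mm thick (y), 52 mm high, with a green plastic handle on top, 44 x 14 mm and 26 mm high (78 mm in all); about 60 g; origin at the centre of its lower edge, z up. It stands upright in the stand, its lower edge 16 mm above the bench; either way round is right in the slot
- green_foot (a point): centre of the green blade's lower edge; lies on slot_floor when the blade is fully home (the handle's top is then 5 mm below the deck)
- red_blade: like the green blade, with a red handle; stays in the stand
- white_blade: like the green blade, with a white handle; stays in the stand
- stand: aluminium stand, fixed, 240 mm (x) x 60 mm (y) x 40 mm high, origin at the centre of its underside; three slots 24 mm deep in a row along its x at -75, 0 and +75 mm hold the three blades, in any order, their width along the row
- cover (a joint): angle of the blue cover: 0 flat on the frame, grows as it opens, 1.57 upright, stop at 1.95; starts 1.5 to 1.9. Hinged on the bay's left (+y); 0.3 kg, stiff (0.45 N m): stays where left. Fastener out of line: the pin lands on the frame at about 0.058 (edge 12 mm up). In line it goes on, meets the plunger at 0.037, needs about 10 N at the fastener to stay at 0; let go, it springs up to about 0.03
- cover_panel: the blue cover panel, 170 mm (along the hinge, x) x 215 x 5 mm; origin on the hinge axis, mid-length, on its underside; its -y points from hinge to free edge, +z out of its outer (upper) face; axes parallel to the tester's when closed. Edges at x -85 and +85, y 0 and -215 mm; fastener at x 0, y -188 mm; two white marks 28 mm long lie along x on both sides of it
- cover_hinge (a point): point on the cover's hinge axis at the middle of its length, 107 mm above the bench; on the tester at x -60, y +105 mm; hinge along the tester's x; axes turn with the cover
- fastener (a joint): angle of the quarter-turn fastener in the cover: 0 = wing and cross pin in line with the white marks and the slot (along the cover's x); positive counter-clockwise seen on the cover's outer face. Starts 0.6 to 1.5, turns from -1.75 to 1.75 with a little friction (0.05 N m), stays where left, no stop at 0. The pin passes the slot within about 0.15 rad
- wing (a point): grip point on the fastener's axis, 28 mm above the cover's underside, inside the orange wing: a bar 36 mm long (this point's x), 9 mm thick (y), from 8 to 30 mm above the cover's outer face, on a dark boss 22 mm across. The cross pin below the cover is parallel to the wing, 22.5 mm long, 4.5 mm thick, centre 11 mm below the cover's underside
- plunger (a joint): travel of the spring plunger (cover switch) in m: 0 = out, about 0.007 when the cover is fully down; 3 N at 0, 1 N more per mm
- screwdriver: bystander, yellow-handled screwdriver lying on the bench, 200 mm long
- spray_can: bystander, white and blue can, 52 mm across, 160 mm high
- tape_roll: bystander, blue roll, 76 mm across, 19 mm high
- meter: bystander, yellow hand meter lying flat, 150 x 75 x 34 mm
- plug_tray: bystander, blue open tray, 160 x 120 x 45 mm

How it is judged:
On the way, in this order (a step that is already met when the one before it is completed fails the run):
1. the green blade stands fully home in the tester's contact slot (distance between green_foot and slot_floor below 0.006 m and angle between green_blade's own z axis and vertical below 0.12 rad), for 0.2 s.
2. the cover is down over the bay and the fastener is in line with the slot (all of step 1 and value of joint cover below 0.12 rad and value of joint fastener between -0.16 and 0.16 rad), for 0.1 s.
At the end, for the whole second after the job is handed in: green blade's foot within 6 mm of the slot floor, upright within 0.12 rad; cover within 0.012 rad of the frame, plunger in by over 4.5 mm; fastener within 0.16 rad of the slot, not locked; robot pushing on cover or fastener with over 3 N, not touching the blade; red and white blades in the stand (all of step 1 and value of joint cover below 0.012 rad and value of joint plunger above 0.0045 m and value of joint fastener between -0.16 and 0.16 rad and contact force between any of the fingers, the arm and cover_panel above 3 N and horizontal distance between each of red_blade, white_blade and stand below 0.09 m and contact force between the fingers and green_blade below 0.5 N and linear speed of green_blade below 0.02 m/s); the arm keeps its last pose, push and grip.
It fails at once if the red or the white blade was moved in the stand by more than 15 mm (distance of any of red_blade, white_blade from where it was at the start of the episode above 0.015 m).
It fails at once if a bystander on the bench was moved by more than 30 mm (distance of any of screwdriver, spray_can, tape_roll, meter, plug_tray from where it was at the start of the episode above 0.03 m).
It also fails if it takes over 67 s, if anything falls off the work surface, if the arm or the gripper's body presses on something with over 40 N, if the wrist force passes 120 N, or if a joint passes its speed limit or range.

ROBOT

A 7-joint arm with a two-finger parallel gripper is mounted at the origin on the work surface. World frame = base frame: x ahead of the robot, y to its left, z up, the work surface at z = 0. Lengths are in m, angles in rad, forces in N, time in s.
With the tool pointing down it reaches from about 0.4 to 0.85 m from the base axis. Payload 4.5 kg.
Tool frame: the origin (TCP) lies at the very end of the fingers, on their centre line; the grasp point (between the pads) lies 19 mm behind it; z points along the fingers, y is the line along which they close (so a half turn about z gives the same grasp; the last joint's range is limited). The gripper opens to 88 mm and grips with 3 to 60 N. Pads are 18 mm wide; open, the fingers measure 123 mm over their backs; the gripper's body (75 mm by 187 mm) begins 45 mm behind the grasp point.
Start: joints at [1.346, 0.689, -0.195, 1.565, 0.157, 0.902, -0.215], TCP at [0.16, -0.604, 0.239] pointing down, gripper open.
Joint ranges: [-3.01, 3.01], [-0.46, 2.08], [-1.47, 1.51], [0.13, 2.56], [-1, 4.14], [0.04, 2.09], [-2.66, 2.66]. Speed limits (rad/s): [2.57, 2.57, 3.14, 3.14, 3.14, 3.14, 3.14].

INTERFACE

Orientations are given as a unit quaternion [x, y, z, w].
In Python, from plant import r gives the robot as it stands. The module is installed in compiled form; this text tells all that it offers.
- The arm moves only by the tool step_arm, never from a script. Its argument "increments" is a list of rows, each a list of 2 entries, a list of its own where there are three numbers: the shift along the world's x, y, z in cm, then the turn, a rotation vector about the world's x, y, z in degrees. A call has exactly 10 rows; each row shifts and turns the commanded pose from where the row before left it; what a row does not reach is not made up. A row lasts 1/10 s, in which the tool goes at most 50 mm and 8.59 degrees, less where a joint would pass 70% of its speed; a pose out of reach is approached as far as the arm can. A call is refused whole if a number of a shift passes 5 or a number of a turn 8.59, either way. A call with a gripper value outside its range is refused whole. "fingers" is the opening, from 0 (shut) to 1 (fully open), set as the call begins (left out, the last holds). The fingers move at their own pace and stop on an object; "grip_force" is the grip in N (left out, the last holds). Time passes only in rows, so rows that do not move let the fingers close, or fill a call up. It gives the time, the measured TCP pose, the force, the opening and the grip force at its end, in the units of the state.
- r.get_state(): the state, without advancing time (a new reading comes with each control period).
- r.snapshot(name): name is "scene" or "top" or "wrist"; returns (picture, depth): 480x640x3 uint8, red, green, blue; 480x640 float32, m along the optical axis (not along the pixel's ray), 0 where there is no reading.
- r.calibration(name): a dict with "fov_y" (degrees; the focal length in pixels is half the picture's height over the tangent of half this angle, whatever the lens; pixels are square), "cx", "cy" (the principal point, pixels), "R" (3x3) and "t" (3): a world point X has camera coordinates R X + t. Camera axes: x right, y down, z forward; pixel columns grow to the right and rows downward; lengths in m; the calibration is good to about 2 mm. A picture is of the moment at which its call begins: read the wrist's pose just before it. calibration takes no time and is no camera call; for the wrist camera it gives the pose at the moment of the call.
- r.finish_job(): hands the job in; it is judged then, once.
The state is a dict: "clock": time; "q": joint angles; "qd": joint speeds; "joint_torque": joint torques, N m; "tool_pos": TCP position; "eef_rot": TCP orientation; "contact_force": force on the tool from outside, world axes, zero at the start; "moment": the same for the moment, N m; "opening": opening from 0.0 (shut) to 1.0 (fully open); "finger_force": force on a finger pad.
Only numpy, scipy, OpenCV 4.12 (cv2) and the standard library are available. Lean on these libraries where they do the work, as an engineer would, in place of code of your own. Each camera call takes 0.05 s, during which the arm holds its last target. There are 200 camera calls.

## Working session

There is one attempt and no reset: what is moved stays moved. The work goes in short steps, Python scripts to look and compute and a tool call to move; the robot and the scene stay as the last step left them, time stands still between calls to the robot, and variables do not carry over. Pictures are saved under pics/ and viewed, at most 10 in all, crops included, and the job is handed in when it is done.

Besides the shell and the picture viewer there is one more tool, called after "Request:" by a JSON object that holds its "op" and its "data". step_arm: Moves the arm, as the interface text tells. Its arguments: {"type":"object","properties":{"increments":{"type":"array","items":{"type":"array"}},"fingers":{"type":"number"},"grip_force":{"type":"number"}},"required":["increments"]}

```bash
mkdir -p pics; cat > h.py <<'E'
import numpy as np, cv2
from plant import r
def snap(n):
    c=r.calibration(n); im,d=r.snapshot(n); return im,d,c
def cloud(d,c):
    f=240/np.tan(np.radians(c["fov_y"])/2); v,u=np.mgrid[:480,:640]
    P=np.stack([(u-c["cx"])/f*d,(v-c["cy"])/f*d,d],-1)
    return (P-np.array(c["t"]))@np.array(c["R"])
def save(im,n): cv2.imwrite("pics/"+n+".png",im[...,::-1])
E
python3 - <<'E'
from h import *
for n in("scene","top"):
    im,d,c=snap(n); np.savez(n,im=im,P=cloud(d,c),d=d); print(n,c)
    save(im,n)
s=r.get_state(); print({k:np.round(v,3) for k,v in s.items()})
E
```

```text
scene {'fov_y': 57.76116765396393, 'cx': 324.6040220063477, 'cy': 245.36105798492972, 'R': array([[-8.82834439e-01,  4.69683853e-01, -6.56177303e-04],
       [ 3.57566087e-01,  6.71186726e-01, -6.49349576e-01],
       [-3.04548594e-01, -5.73502796e-01, -7.60489775e-01]]), 't': array([ 0.4232429 , -0.12193637,  1.28576556])}
top {'fov_y': 49.307998550579306, 'cx': 307.4721492342937, 'cy': 242.91873200833007, 'R': array([[ 0.00302154, -0.99997916,  0.00570476],
       [-0.98952161, -0.00381335, -0.14433448],
       [ 0.14435323, -0.00520887, -0.98951251]]), 't': array([0.0097047 , 0.51149737, 1.5448747 ])}
{'clock': np.float64(0.1), 'q': array([ 1.346,  0.69 , -0.195,  1.566,  0.157,  0.902, -0.215]), 'qd': array([ 0.001, -0.001, -0.001, -0.001, -0.   ,  0.001,  0.001]), 'joint_torque': array([-3.0000e-03, -5.2851e+01, -1.2720e+00, -1.5384e+01, -5.3000e-02,
        2.0000e-03,  0.0000e+00]), 'tool_pos': array([ 0.16 , -0.604,  0.238]), 'eef_rot': array([ 0.992,  0.129, -0.   , -0.001]), 'contact_force': array([ 0.111, -0.863,  0.133]), 'moment': array([-0.007, -0.011,  0.016]), 'finger_force': np.float64(0.0), 'opening': np.float64(1.001)}
```

View pics/scene.png

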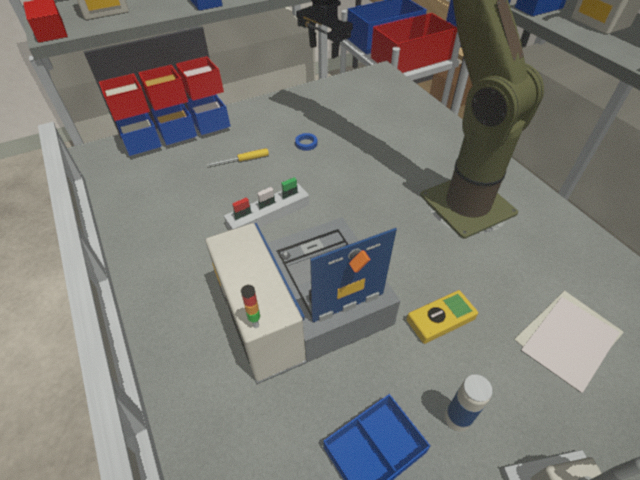

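View pics/top.png

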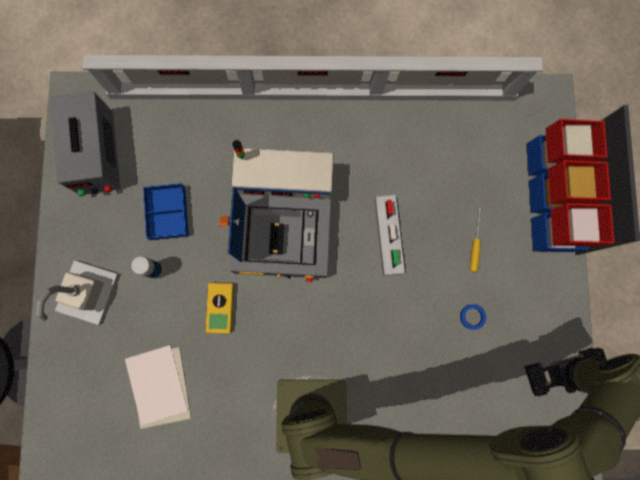

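The scene view shows the stand with red (241,207), white (265,197) and green (289,187) blades, and the cover open with its orange wing at (359,261). In the top view, the tester is centred near (282,215) and the green blade is at (396,257). Next I measure poses from the depth.

```bash
python3 - <<'E'
from h import *
Z=np.load("top.npz"); im,P=Z["im"],Z["P"]
hsv=cv2.cvtColor(im,cv2.COLOR_RGB2HSV)
v,u=np.mgrid[:480,:640]
def box(a,b,c,d): return (u>=a)&(u<b)&(v>=c)&(v<d)
def rect(m,n):
    q=P[m][:,:2].astype(np.float32); rr=cv2.minAreaRect(q*1000)
    print(n,m.sum(),"med",P[m].mean(0).round(4),"rect",np.round(rr[0],1),np.round(rr[1],1),round(rr[2],2))
z=P[...,2]; st=box(365,415,185,285)
rect(st&(z>.03)&(z<.05),"stand top")
b=st&(z>.085); rect(b&(hsv[...,0]>40)&(hsv[...,0]<80)&(hsv[...,1]>120),"green")
rect(b&((hsv[...,0]<10)|(hsv[...,0]>170))&(hsv[...,1]>120),"red")
rect(b&(hsv[...,1]<60),"white"); rect(b,"all")
print("z med handles",np.median(z[b]))
te=box(215,345,135,285)
h=te&(z>.18)&(z<.2)&(v<195); h=cv2.morphologyEx(h.astype(np.uint8),cv2.MORPH_OPEN,np.ones((3,3)))>0
rect(h,"head top")
rect(te&(z>.1)&(z<.11)&(u>235),"deck")
# scene cam
Z=np.load("scene.npz"); im,P=Z["im"],Z["P"]; hsv=cv2.cvtColor(im,cv2.COLOR_RGB2HSV); z=P[...,2]
rect((P[...,0]>.3)&(P[...,0]<1)&(z>.085)&(z<.1)&box(225,310,170,225),"handles scene")
rect(box(225,310,170,225)&(z>.085)&(hsv[...,0]>40)&(hsv[...,0]<80)&(hsv[...,1]>120),"green scene")
rect(box(225,310,170,225)&(z>.03)&(z<.05),"stand scene")
t=box(200,310,215,385)&(z>.18)&(z<.2); rect(t,"head scene")
w=box(335,385,240,280)&(hsv[...,0]<18)&(hsv[...,1]>150); rect(w,"wing");print(P[w][:,:].min(0),P[w].max(0))
c=box(305,400,225,325)&(hsv[...,0]>100)&(hsv[...,0]<125)&(hsv[...,1]>120)&(z>.12)
q=P[c]; q=q[np.linalg.norm(q-np.median(q,0),axis=1)<.2]; mu=np.median(q,0); _,_,V=np.linalg.svd(q-q.mean(0),full_matrices=False); print("cover",q.mean(0),V[2],len(q),q.min(0),q.max(0))
cv2.imwrite("pics/c.png",np.hstack([cv2.resize(np.load("top.npz")["im"][140:290,215:415,::-1],None,fx=4,fy=4,interpolation=2)]))
E
```

```text
stand top 1280 med [ 0.5361 -0.2351  0.0413] rect [ 540.2 -237.3] [241.1  62.5] 5.61
green 63 med [ 0.4594 -0.2389  0.1194] rect [ 369.8 -122.1] [ 35.1 330.6] 37.5
red 73 med [ 0.608  -0.2259  0.1147] rect [ 450.4 -117.1] [ 33.8 430.9] 55.22
white 112 med [ 0.4794 -0.1796  0.431 ] rect [ 403.6 -131.7] [ 63.7 381.7] 47.99
all 266 med [ 0.5136 -0.2104  0.2476] rect [ 425.1 -157.6] [131. 435.] 55.44
z med handles 0.09512006783496658
head top 4028 med [0.6922 0.0799 0.1914] rect [694.9  83.4] [280.2 121.8] 87.28
deck 3348 med [0.5265 0.0585 0.106 ] rect [528.4  83.3] [264.  227.2] 87.14
handles scene 271 med [ 0.5411 -0.2334  0.0921] rect [ 538.2 -235.5] [194.2  20.6] 5.85
green scene 54 med [ 0.4644 -0.2398  0.0929] rect [ 464.7 -239.4] [39.1 14.7] 2.33
stand scene 1106 med [ 0.5395 -0.2268  0.0397] rect [ 538.4 -235.3] [242.8  64.7] 5.15
head scene 6203 med [0.6943 0.0972 0.1896] rect [694.   84.3] [282.8 119.2] 87.29
wing 230 med [0.5318 0.2279 0.2982] rect [530.6 226.5] [22.1 28.5] 86.53
[0.5169774  0.21487606 0.28321324] [0.5451764  0.23802881 0.31123067]
cover [0.51211227 0.20580618 0.23740472] [ 0.04901397  0.99855703 -0.02194296] 991 [0.44741471 0.19859761 0.12093787] [0.61185307 0.21197831 0.3241254 ]
```

View pics/c.png

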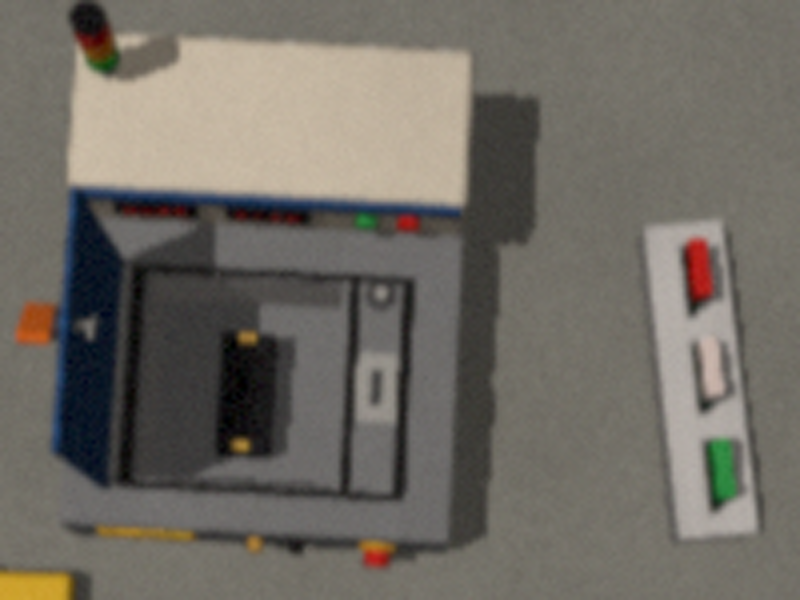

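The crop shows the tester turned about -2.8°, the contact block at (247,393) in the crop, the frame slot at (376,390), and green as the nearest blade in the stand (yaw about +5.5°). I'll grip across the handle's 44 mm length, because with the other grip the 187 mm gripper body would hit the open cover.

Request:
{"op": "step_arm", "data": {"increments": [[[1.5,1.8,0],[0,0,4]],[[1.5,1.8,0],[0,0,4]],[[1.5,1.8,0],[0,0,4]],[[1.5,1.8,0],[0,0,4]],[[1.5,1.8,0],[0,0,4]],[[1.5,1.8,0],[0,0,4]],[[1.5,1.8,0],[0,0,4]],[[1.5,1.8,0],[0,0,4]],[[1.5,1.8,0],[0,0,4]],[[1.5,1.8,0],[0,0,4]]], "fingers": 0.62}}

```text
clock: 1.1
tool_pos: [0.3112, -0.4227, 0.2388]
eef_rot: [0.886, 0.463, 0.0, 0.0]
contact_force: [0.8, -0.2, -0.0]
opening: 0.617
finger_force: 0.0
```

Request:
{"op": "step_arm", "data": {"increments": [[[1.5,1.8,0],[0,0,4]],[[1.5,1.8,0],[0,0,4]],[[1.5,1.8,0],[0,0,4]],[[1.5,1.8,0],[0,0,4]],[[1.5,1.8,0],[0,0,4]],[[1.5,1.8,-0.5],[0,0,4]],[[1.5,1.8,-0.5],[0,0,4]],[[1.5,1.8,-0.5],[0,0,4]],[[1.5,1.8,-0.5],[0,0,4]],[[1.5,1.8,-0.5],[0,0,4]]]}}

```text
clock: 2.1
tool_pos: [0.4608, -0.2426, 0.2136]
eef_rot: [0.675, 0.738, 0.0, 0.0]
contact_force: [0.2, -0.4, 0.3]
opening: 0.622
finger_force: 0.0
```

```bash
cat >> h.py <<'E'
from scipy.spatial.transform import Rotation as Ro
def pose():
    s=r.get_state(); R=Ro.from_quat(s["eef_rot"]).as_matrix()
    print("t",round(float(s["clock"]),2),"pos",np.round(s["tool_pos"],4),"yaw",round(float(np.degrees(np.arctan2(R[1,0],R[0,0]))),2),"z",R[:,2].round(3),"F",np.round(s["contact_force"],1),"op",round(float(s["opening"])*88,1),"ff",round(float(s["finger_force"]),1),"q",np.round(s["q"],2)); return s,R
E
python3 - <<'E'
from h import *
s,R=pose()
im,d,c=snap("wrist"); P=cloud(d,c); np.savez("w1",im=im,P=P); save(im,"w1")
C=-np.array(c["R"]).T@c["t"]; print("cam in tool",(R.T@(C-s["tool_pos"])).round(3),"axis in tool",(R.T@np.array(c["R"]).T).round(2))
hsv=cv2.cvtColor(im,cv2.COLOR_RGB2HSV)
m=(hsv[...,0]>40)&(hsv[...,0]<80)&(hsv[...,1]>110)&(P[...,2]>.088)&(P[...,2]<.1)
rr=cv2.minAreaRect((P[m][:,:2]*1000).astype(np.float32)); print(m.sum(),rr,P[m].mean(0))
Z=np.load("scene.npz"); im,P=Z["im"],Z["P"]; hsv=cv2.cvtColor(im,cv2.COLOR_RGB2HSV); v,u=np.mgrid[:480,:640]
w=(u>335)&(u<385)&(v>240)&(v<280)&(hsv[...,0]<18)&(hsv[...,1]>150)
a=np.radians(-2.8); ex=np.array([np.cos(a),np.sin(a),0]); ey=np.array([-np.sin(a),np.cos(a),0]); th=1.59
n=np.sin(th)*ey+np.array([0,0,np.cos(th)]); fy=np.cross(n,ex)
q=P[w]-np.array([.5272,.1973,.107]); L=np.c_[q@ex,q@fy,q@n]*1000
print(L.mean(0),np.percentile(L[:,2],[5,50,95]))
t=L[L[:,2]>30]; rr=cv2.minAreaRect(t[:,:2].astype(np.float32)); print(len(t),rr)
E
```

```text
t 2.1 pos [ 0.4608 -0.2426  0.2136] yaw 95.15 z [ 0. -0. -1.] F [ 0.2 -0.4  0.3] op 54.8 ff 0.0 q [ 0.73  0.63 -0.54  1.9   0.46  0.74  0.01]
cam in tool [ 0.08   0.    -0.146] axis in tool [[-0.   -0.95 -0.31]
 [ 1.    0.   -0.  ]
 [ 0.   -0.31  0.95]]
1146 ((461.2193298339844, -242.87783813476562), (43.09628677368164, 13.349451065063477), 4.977916717529297) [ 0.4615312  -0.24227448  0.09341675]
[   3.09052475 -191.77273502   27.12221813] [16.51485295 27.63690451 36.03809514]
90 ((1.8861331939697266, -189.91171264648438), (33.93365478515625, 9.566771507263184), 44.929264068603516)
```

View pics/w1.png

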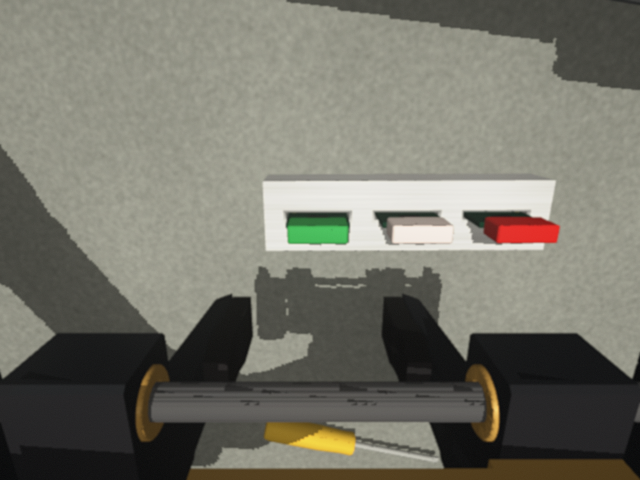

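The wrist view shows green at (318,230), centred between the fingers. It lies at (0.461,-0.243) with yaw 5°, which the tool already matches, and the fastener is at about +0.78 rad. I descend, grip and lift.

Request:
{"op": "step_arm", "data": {"increments": [[[0,0,-1.8],[0,0,0]],[[0,0,-1.8],[0,0,0]],[[0,0,-1.8],[0,0,0]],[[0,0,-1.8],[0,0,0]],[[0,0,-1.8],[0,0,0]],[[0,0,-1.8],[0,0,0]],[[0,0,-1.2],[0,0,0]],[[0,0,-0.8],[0,0,0]],[[0,0,-0.8],[0,0,0]],[[0,0,-0.6],[0,0,0]]]}}

```text
clock: 3.15
tool_pos: [0.4602, -0.2442, 0.0715]
eef_rot: [0.677, 0.736, 0.0, 0.0]
contact_force: [0.5, -0.3, -0.4]
opening: 0.62
finger_force: 0.0
```

Request:
{"op": "step_arm", "data": {"increments": [[[0,0,0],[0,0,0]],[[0,0,0],[0,0,0]],[[0,0,0],[0,0,0]],[[0,0,0],[0,0,0]],[[0,0,0],[0,0,0]],[[0,0,0],[0,0,0]],[[0,0,0],[0,0,0]],[[0,0,0],[0,0,0]],[[0,0,0],[0,0,0]],[[0,0,0],[0,0,0]]], "fingers": 0.3, "grip_force": 40}}

```text
clock: 4.15
tool_pos: [0.46, -0.2442, 0.0718]
eef_rot: [0.677, 0.736, 0.0, 0.0]
contact_force: [0.7, 0.3, -0.4]
opening: 0.496
finger_force: 40.0
```

Request:
{"op": "step_arm", "data": {"increments": [[[0,0,1],[0,0,0]],[[0,0,1.5],[0,0,0]],[[0,0,2],[0,0,0]],[[0,0,2.5],[0,0,0]],[[0,0,2.5],[0,0,0]],[[0,0.5,2],[0,0,0]],[[0,1,1.5],[0,0,0]],[[0.3,2,0],[0,0,0]],[[0.5,2.5,0],[0,0,-1]],[[0.5,2.5,0],[0,0,-1]]]}}

```text
clock: 5.15
tool_pos: [0.4727, -0.1579, 0.2022]
eef_rot: [0.69, 0.724, 0.0, -0.0]
contact_force: [-0.4, -0.6, -0.7]
opening: 0.498
finger_force: 40.0
```

Request:
{"op": "step_arm", "data": {"increments": [[[0.5,3,0],[0,0,-1]],[[0.5,3,0],[0,0,-1]],[[0.5,3,0],[0,0,-1]],[[0.5,3,0],[0,0,-1]],[[0.5,3,0],[0,0,-1]],[[0.5,3,0],[0,0,-1]],[[0.5,3,0],[0,0,0]],[[0.5,2,0],[0,0,0]],[[0.5,1,0],[0,0,0]],[[0.4,0,0],[0,0,0]]]}}

```text
clock: 6.15
tool_pos: [0.5219, 0.0826, 0.202]
eef_rot: [0.725, 0.688, 0.0, -0.0]
contact_force: [-0.3, 0.6, -0.9]
opening: 0.497
finger_force: 40.0
```

```bash
python3 - <<'E'
from h import *
s,R=pose()
im,d,c=snap("wrist"); P=cloud(d,c); np.savez("w2",im=im,P=P); save(im,"w2")
E
```

```text
t 6.15 pos [0.5219 0.0826 0.202 ] yaw 87.0 z [ 0.     0.001 -1.   ] F [-0.3  0.6 -0.9] op 43.8 ff 40.0 q [ 0.02  0.64 -0.44  1.89  0.4   0.7  -0.7 ]
```

View pics/w2.png

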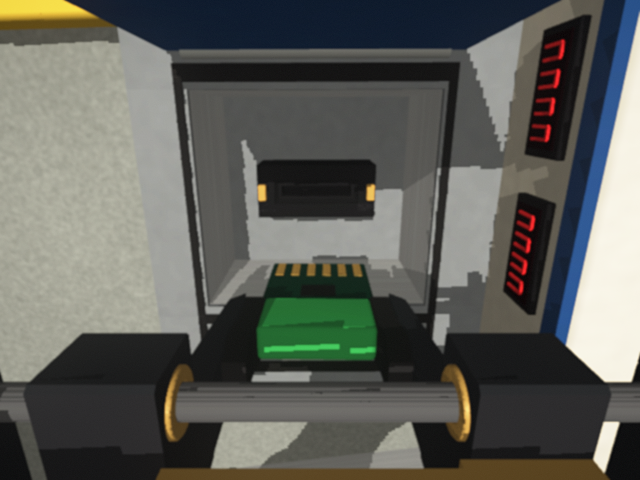

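The wrist view shows the block at (317,188), its slot at about (317,189), brass lugs at (262,192) and (371,192), and the blade's lower edge at about (320,266). Next I measure the block and the blade's lower edge.

```bash
python3 - <<'E'
from h import *
Z=np.load("w2.npz"); im,P=Z["im"],Z["P"]; z=P[...,2]; v,u=np.mgrid[:480,:640]; hsv=cv2.cvtColor(im,cv2.COLOR_RGB2HSV)
B=(u>245)&(u<390)&(v>150)&(v<225)
def rect(m,n):
    print(n,m.sum(),P[m].mean(0).round(4),[np.round(a,1) for a in cv2.minAreaRect((P[m][:,:2]*1000).astype(np.float32))])
rect(B&(z>.046)&(z<.056),"blocktop")
L=B&(hsv[...,0]>10)&(hsv[...,0]<35)&(hsv[...,1]>120)&(hsv[...,2]>90)
rect(L&(u<317)&(z>.054),"lugL"); rect(L&(u>317)&(z>.054),"lugR")
s=B&(z<.045)&(u>275)&(u<358)&(v>178)&(v<205); rect(s,"slot px"); print(np.percentile(z[s],[5,50,95]))
# bay rim: deck edges
g=(v>255)&(v<282)&(u>265)&(u<375)&(z>.12)&(z<.17); rect(g,"blade low")
gb=g&(hsv[...,0]>10)&(hsv[...,0]<35)&(hsv[...,1]>80)&(hsv[...,2]>90); rect(gb,"gold"); 
i=z[g].argmin(); print(np.percentile(z[g],[1,50,99]), "bottom rows", P[g][z[g]<np.percentile(z[g],15)].mean(0))
E
```

```text
blocktop 5303 [0.5224 0.108  0.051 ] [array([522.4, 107.4]), array([40.2, 90.2]), np.float64(87.1)]
lugL 130 [0.4823 0.1101 0.0597] [array([500.5, 135. ]), array([74.7,  9.8]), np.float64(53.9)]
lugR 135 [0.5632 0.1055 0.0575] [array([563.5, 105.2]), array([12.1,  6.3]), np.float64(89.1)]
slot px 639 [0.5231 0.1041 0.0289] [array([522.4, 106.3]), array([ 7.6, 54.2]), np.float64(87.9)]
[0.0210016  0.02539074 0.04299227]
blade low 1536 [0.5226 0.0854 0.1595] [array([522.9,  85.3]), array([ 2.1, 50. ]), np.float64(87.1)]
gold 554 [0.5233 0.0855 0.1579] [array([523.2,  85.5]), array([ 1.6, 44.3]), np.float64(86.8)]
[0.14749109 0.16000702 0.16981549] bottom rows [0.52093249 0.08538882 0.14957037]
```

Request:
{"op": "step_arm", "data": {"increments": [[[0,0.8,0],[0,0,0]],[[0,0.8,0],[0,0,0]],[[0,0.8,-0.6],[0,0,0]],[[0,0,-1],[0,0,0]],[[0,0,-1.2],[0,0,0]],[[0,0,-1.2],[0,0,0]],[[0,0,-1.2],[0,0,0]],[[0,0,-1.2],[0,0,0]],[[0,0,-1],[0,0,0]],[[0,0,-0.6],[0,0,0]]]}}

```text
clock: 7.2
tool_pos: [0.5216, 0.1046, 0.1205]
eef_rot: [0.726, 0.687, -0.001, -0.0]
contact_force: [-0.0, -0.4, -0.1]
opening: 0.495
finger_force: 40.0
```

```bash
python3 - <<'E'
from h import *
s,R=pose()
im,d,c=snap("wrist"); P=cloud(d,c); np.savez("w3",im=im,P=P); save(im,"w3")
E
```

```text
t 7.2 pos [0.5216 0.1046 0.1205] yaw 86.83 z [-0.001 -0.    -1.   ] F [-0.  -0.4 -0.1] op 43.5 ff 40.0 q [-0.08  0.77 -0.34  1.94  0.49  0.52 -0.82]
```

View pics/w3.png

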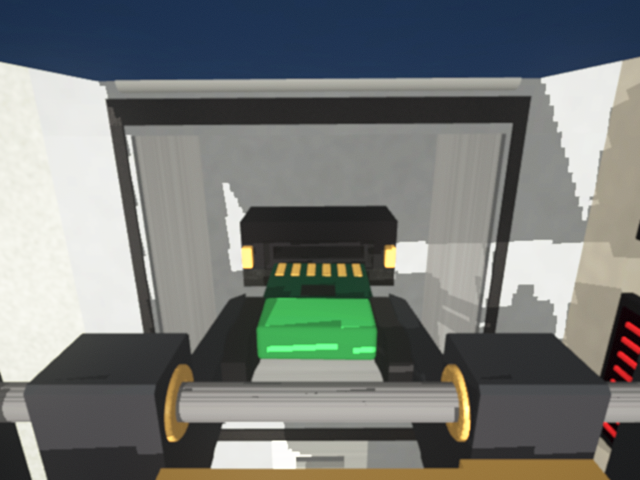

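The blade edge (gold contacts at 275–362, 270) lies centred between the lugs at (247,257) and (390,257), just above the slot. I measure the remaining y offset.

```bash
python3 - <<'E'
from h import *
Z=np.load("w3.npz"); im,P=Z["im"],Z["P"]; z=P[...,2]; v,u=np.mgrid[:480,:640]; hsv=cv2.cvtColor(im,cv2.COLOR_RGB2HSV)
def rect(m,n):
    print(n,m.sum(),P[m].mean(0).round(4),[np.round(a,1) for a in cv2.minAreaRect((P[m][:,:2]*1000).astype(np.float32))])
B=(u>235)&(u<405)&(v>200)&(v<290)
t=B&(z>.048)&(z<.0545); rect(t,"blocktop"); print("y of far(+y) edge mid", np.percentile(P[t&(abs(u-318)<40)][:,1],[1,99]))
gold=(hsv[...,0]>10)&(hsv[...,0]<35)&(hsv[...,1]>80)&(hsv[...,2]>90)
for n,m in(("lugL",(u<262)),("lugR",(u>378))): rect(B&gold&m&(z>.0545)&(z<.062)&(v>240)&(v<275),n)
g=(v>262)&(v<278)&(u>272)&(u<365)&gold; rect(g&(P[...,1]<.115),"gold"); print(np.percentile(z[g],[1,50,99]))
E
```

```text
blocktop 5826 [0.5232 0.1134 0.0513] [array([522.6, 107.3]), array([41. , 90.4]), np.float64(87.0)]
y of far(+y) edge mid [0.09988727 0.12805474]
lugL 220 [0.4822 0.1099 0.0576] [array([482. , 109.5]), array([12.2,  5.8]), np.float64(86.6)]
lugR 229 [0.5632 0.106  0.0575] [array([563.3, 105.4]), array([12.3,  6.2]), np.float64(83.3)]
gold 757 [0.5229 0.1072 0.0757] [array([523.1, 104.3]), array([ 8.5, 46.6]), np.float64(85.5)]
[0.04833315 0.07640464 0.08531719]
```

Request:
{"op": "step_arm", "data": {"increments": [[[0,0.3,0],[0,0,0]],[[0,0,0],[0,0,0]],[[0,0,-0.6],[0,0,0]],[[0,0,-0.6],[0,0,0]],[[0,0,-0.6],[0,0,0]],[[0,0.05,-0.6],[0,0,0]],[[0,0,-0.5],[0,0,0]],[[0,0.05,-0.5],[0,0,0]],[[0,0,-0.4],[0,0,0]],[[0,0,0],[0,0,0]]]}}

```text
clock: 8.25
tool_pos: [0.5216, 0.1085, 0.0831]
eef_rot: [0.726, 0.687, -0.001, -0.0]
contact_force: [0.9, -1.2, -0.9]
opening: 0.492
finger_force: 40.0
```

```bash
python3 - <<'E'
from h import *
pose()
E
```

```text
t 8.25 pos [0.5216 0.1085 0.0831] yaw 86.83 z [-0.001 -0.001 -1.   ] F [ 0.9 -1.2 -0.9] op 43.3 ff 40.0 q [-0.12  0.83 -0.29  1.96  0.53  0.43 -0.86]
```

Request:
{"op": "step_arm", "data": {"increments": [[[0,-0.05,-0.2],[0,0,0]],[[0,0,-0.2],[0,0,0]],[[0,0,-0.2],[0,0,0]],[[0,0,-0.1],[0,0,0]],[[0,0,-0.1],[0,0,0]],[[0,0,0],[0,0,0]],[[0,0,0],[0,0,0]],[[0,0,0],[0,0,0]],[[0,0,0],[0,0,0]],[[0,0,0],[0,0,0]]]}}

```text
clock: 9.25
tool_pos: [0.5223, 0.1085, 0.0775]
eef_rot: [0.726, 0.687, 0.001, 0.001]
contact_force: [-1.7, -0.6, 16.5]
opening: 0.496
finger_force: 40.0
```

```bash
python3 - <<'E'
from h import *
pose()
E
```

```text
t 9.25 pos [0.5223 0.1085 0.0775] yaw 86.83 z [ 0.002 -0.    -1.   ] F [-1.7 -0.6 16.5] op 43.7 ff 40.0 q [-0.12  0.84 -0.28  1.96  0.54  0.41 -0.87]
```

The blade bottomed out with 16 N and its foot at z≈0.022. I release it and lift.

Request:
{"op": "step_arm", "data": {"increments": [[[0,0,0.1],[0,0,0]],[[0,0,0.1],[0,0,0]],[[0,0,0],[0,0,0]],[[0,0,0],[0,0,0]],[[0,0,1],[0,0,0]],[[0,0,2],[0,0,0]],[[0,0,3],[0,0,0]],[[0,0,3],[0,0,0]],[[0,0,3],[0,0,0]],[[0,0,2],[0,0,0]]], "fingers": 0.7}}

```text
clock: 10.25
tool_pos: [0.5224, 0.1086, 0.2204]
eef_rot: [0.726, 0.687, 0.001, 0.001]
contact_force: [0.6, -0.6, -0.2]
opening: 0.7
finger_force: 0.0
```

```bash
python3 - <<'E'
from h import *
s,R=pose()
im,d,c=snap("wrist"); P=cloud(d,c); np.savez("w4",im=im,P=P); z=P[...,2]
hsv=cv2.cvtColor(im,cv2.COLOR_RGB2HSV)
m=(hsv[...,0]>40)&(hsv[...,0]<80)&(hsv[...,1]>110)&(z>.05)&(z<.12)
t=m&(z>.094); print(m.sum(),np.percentile(z[m],[2,50,98]),cv2.minAreaRect((P[t][:,:2]*1000).astype(np.float32)))
n=np.linalg.lstsq(np.c_[P[t][:,:2],np.ones(t.sum())],z[t],rcond=None)[0]; print("top plane slope",n[:2])
im,d,c=snap("scene"); P=cloud(d,c); z=P[...,2]; hsv=cv2.cvtColor(im,cv2.COLOR_RGB2HSV); v,u=np.mgrid[:480,:640]
k=(u>305)&(u<400)&(v>225)&(v<325)&(hsv[...,0]>100)&(hsv[...,0]<125)&(hsv[...,1]>120)&(z>.14)
q=P[k]; q=q[np.linalg.norm(q-np.median(q,0),axis=1)<.2]; _,_,V=np.linalg.svd(q-q.mean(0),full_matrices=False); print("cover",V[2],q.mean(0),q.max(0))
E
```

```text
t 10.25 pos [0.5224 0.1086 0.2204] yaw 86.83 z [ 0.002  0.001 -1.   ] F [ 0.6 -0.6 -0.2] op 61.6 ff 0.0 q [-0.01  0.62 -0.45  1.86  0.38  0.75 -0.73]
1729 [0.05228465 0.09915773 0.10096262] ((523.2479248046875, 108.99394989013672), (14.210197448730469, 43.22694396972656), 86.28215789794922)
top plane slope [-0.00804911 -0.1038251 ]
cover [ 0.0497006   0.99851939 -0.0221108 ] [0.52020876 0.20597968 0.25817703] [0.61272558 0.21182122 0.324309  ]
```

Request:
{"op": "step_arm", "data": {"increments": [[[0,0,3.5],[0,0,0]],[[0,0,3.5],[0,0,0]],[[0,0,3.5],[0,0,0]],[[0,0,3.5],[0,0,0]],[[-0.7,2,0],[0,0,0]],[[-1,3,0],[0,0,0]],[[-1,3,0],[0,0,0]],[[-1,3,0],[0,0,0]],[[-1,3,0],[0,0,0]],[[0,0,0],[0,0,0]]], "fingers": 0, "grip_force": 20}}

```text
clock: 11.35
tool_pos: [0.4721, 0.2532, 0.3573]
eef_rot: [0.723, 0.69, 0.0, -0.002]
contact_force: [-0.5, -0.7, -0.1]
opening: 0.004
finger_force: 0.0
```

```bash
python3 - <<'E'
from h import *
pose()
Z=np.load("w4.npz"); im,P=Z["im"],Z["P"]; z=P[...,2]; hsv=cv2.cvtColor(im,cv2.COLOR_RGB2HSV)
m=((hsv[...,0]>40)&(hsv[...,0]<80)&(hsv[...,1]>110)&(z>.097)&(z<.105)).astype(np.uint8)
m=cv2.erode(m,np.ones((7,7)))>0
n=np.linalg.lstsq(np.c_[P[m][:,:2],np.ones(m.sum())],z[m],rcond=None)[0]; print(m.sum(),"slope",n[:2],P[m].mean(0))
E
```

```text
t 11.35 pos [0.4721 0.2532 0.3573] yaw 87.31 z [-0.002  0.003 -1.   ] F [-0.5 -0.7 -0.1] op 0.4 ff 0.0 q [-0.24  0.47 -0.54  1.65  0.26  1.09 -0.9 ]
615 slope [-4.32900519e-06  5.83262728e-03] [0.52326613 0.10975847 0.09983972]
```

Request:
{"op": "step_arm", "data": {"increments": [[[0,0,-1.3],[0,0,0]],[[0,0,-1.3],[0,0,0]],[[0,0,-1.3],[0,0,0]],[[0,0,-1.3],[0,0,0]],[[0,0,-1.3],[0,0,0]],[[0,-1,0],[0,0,0]],[[0,-1,0],[0,0,0]],[[0,-1,0],[0,0,0]],[[0,-1,0],[0,0,0]],[[-0.1,-1.2,0],[0,0,0]]]}}

```text
clock: 12.35
tool_pos: [0.4741, 0.1963, 0.2932]
eef_rot: [0.726, 0.687, 0.001, -0.0]
contact_force: [0.1, 2.3, -1.3]
opening: 0.004
finger_force: 1.2
```

Request:
{"op": "step_arm", "data": {"increments": [[[-0.1,-1.6,-0.15],[0,0,0]],[[-0.1,-1.6,-0.2],[0,0,0]],[[-0.1,-1.5,-0.5],[0,0,0]],[[-0.1,-1.5,-0.6],[0,0,0]],[[-0.1,-1.5,-0.6],[0,0,0]],[[-0.1,-1.3,-0.9],[0,0,0]],[[-0.1,-1.3,-1],[0,0,0]],[[0,-1.3,-1],[0,0,0]],[[0,-1,-1.2],[0,0,0]],[[0,-1,-1.3],[0,0,0]]]}}

```text
clock: 13.35
tool_pos: [0.4661, 0.0586, 0.2171]
eef_rot: [0.727, 0.687, -0.001, -0.0]
contact_force: [-0.5, 0.2, 0.8]
opening: 0.005
finger_force: 0.5
```

```bash
python3 - <<'E'
from h import *
pose()
im,d,c=snap("scene"); save(im,"s2")
E
```

```text
t 13.35 pos [0.4661 0.0586 0.2171] yaw 86.8 z [-0.002 -0.001 -1.   ] F [-0.5  0.2  0.8] op 0.5 ff 0.5 q [ 0.08  0.56 -0.47  2.03  0.41  0.64 -0.71]
```

View pics/s2.png

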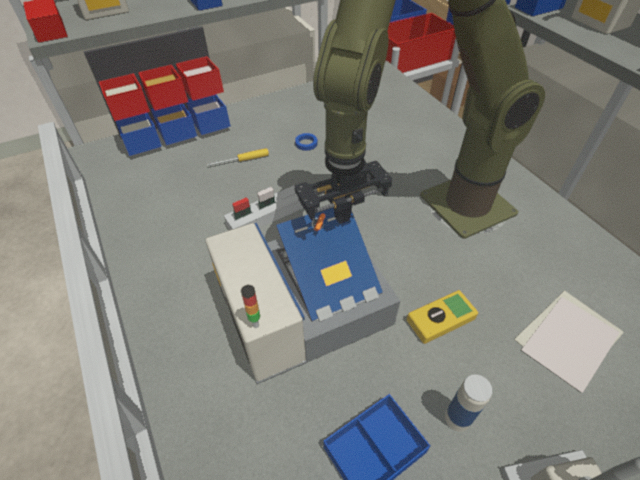

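The cover follows the finger and is now about 35° open. The wing at (319,222) is clear of the finger. I continue the arc.

Request:
{"op": "step_arm", "data": {"increments": [[[0,-0.8,-1.3],[0,0,0]],[[0,-0.7,-1.4],[0,0,0]],[[0,-0.6,-1.5],[0,0,0]],[[0,-0.6,-1.5],[0,0,0]],[[0,-0.3,-1.2],[0,0,0]],[[0,-0.3,-1.2],[0,0,0]],[[0,-0.1,-0.8],[0,0,0]],[[0,0,-0.4],[0,0,0]],[[0,0,0],[0,0,0]],[[0,0,0],[0,0,0]]]}}

```text
clock: 14.4
tool_pos: [0.4671, 0.0265, 0.1255]
eef_rot: [0.726, 0.687, 0.0, 0.0]
contact_force: [0.1, -0.2, -0.9]
opening: 0.005
finger_force: 0.0
```

```bash
python3 - <<'E'
from h import *
pose()
E
```

```text
t 14.4 pos [0.4671 0.0265 0.1255] yaw 86.85 z [ 0.  0. -1.] F [ 0.1 -0.2 -0.9] op 0.5 ff 0.0 q [ 0.04  0.71 -0.32  2.13  0.57  0.39 -0.79]
```

Request:
{"op": "step_arm", "data": {"increments": [[[0,0,2],[0,0,0]],[[0,0,3],[0,0,0]],[[0.5,-0.2,3],[0,0,-6]],[[0.8,-0.3,2],[0,0,-6]],[[0.8,-0.3,0.5],[0,0,-6]],[[0.8,-0.3,0],[0,0,-6]],[[0.8,-0.3,0],[0,0,-6]],[[0.8,-0.3,0],[0,0,-6]],[[0.6,0,0],[0,0,-6]],[[0,0,0],[0,0,-3]]], "fingers": 0.5}}

```text
clock: 15.4
tool_pos: [0.5189, 0.0095, 0.2308]
eef_rot: [0.935, 0.355, 0.001, 0.0]
contact_force: [-0.8, -0.1, 0.0]
opening: 0.5
finger_force: 0.0
```

```bash
cat > wing.py <<'E'
from h import *
def wing(name):
    s,R=pose()
    im,d,c=snap("wrist"); P=cloud(d,c); save(im,name); np.savez(name,im=im,P=P); z=P[...,2]
    hsv=cv2.cvtColor(im,cv2.COLOR_RGB2HSV)
    m=(hsv[...,0]<18)&(hsv[...,1]>150)&(np.hypot(P[...,0]-.518,P[...,1]-.0095)<.06)&(z>.11)
    top=np.percentile(z[m],95); t=m&(z>top-.004); rr=cv2.minAreaRect((P[t][:,:2]*1000).astype(np.float32))
    print("top z",top,t.sum(),rr)
    a=np.radians(-2.9); ex=np.array([np.cos(a),np.sin(a)]); ey=np.array([-np.sin(a),np.cos(a)])
    q=P[...,:2]-np.array([.5272,.1973]); X=q@ex; Y=q@ey
    k=(hsv[...,0]>100)&(hsv[...,0]<125)&(hsv[...,1]>120)&(abs(X)<.082)&(Y>-.212)&(Y<-.05)&(z>.1)&(z<.2)
    A=np.c_[Y[k],np.ones(k.sum())]; n=np.linalg.lstsq(A,z[k],rcond=None)[0]; print("cover angle",-np.arctan(n[0]),"z at hinge",n[1],k.sum())
E
python3 -c "
from wing import *
wing('w5')"
```

```text
t 15.4 pos [0.5189 0.0095 0.2308] yaw 41.64 z [ 0.002  0.    -1.   ] F [-0.8 -0.1  0. ] op 44.0 ff 0.0 q [ 0.06  0.57 -0.26  1.89  0.21  0.71 -1.17]
top z 0.1549783103255264 807 ((537.8788452148438, 19.807281494140625), (54.592369079589844, 60.775184631347656), 79.06690979003906)
cover angle 0.0630094204023565 z at hinge 0.11177188243459399 52238
```

View pics/w5.png

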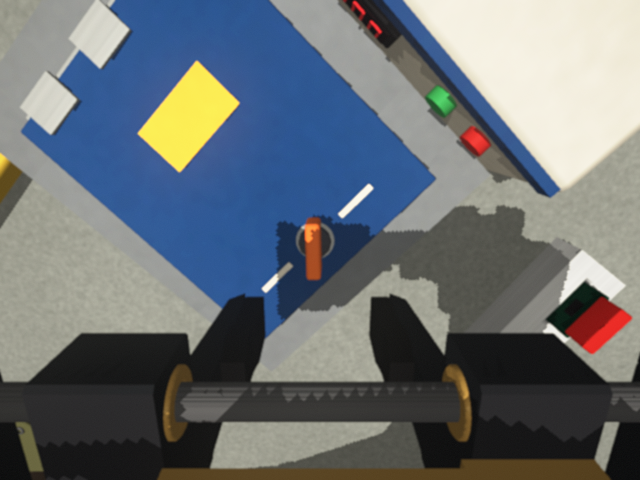

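The cover is down at 0.063 rad, with the pin on the frame. The wing at (313,247) is parallel to the pads and slightly left of their centreline (about 318). I refine its position from the same picture.

```bash
python3 - <<'E'
from h import *
Z=np.load("w5.npz"); im,P=Z["im"],Z["P"]; z=P[...,2]; v,u=np.mgrid[:480,:640]; hsv=cv2.cvtColor(im,cv2.COLOR_RGB2HSV)
m=(u>290)&(u<340)&(v>205)&(v<290)&(hsv[...,1]>130)&((hsv[...,0]<20)|(hsv[...,0]>175))&(z>.12)&(z<.16)
top=np.percentile(z[m],90); print(m.sum(),top)
t=m&(z>top-.004); print(P[t].mean(0),cv2.minAreaRect((P[t][:,:2]*1000).astype(np.float32)))
E
```

```text
945 0.15430668663330546
[0.51876159 0.0123553  0.15319328] ((518.2285766601562, 11.950112342834473), (35.82817459106445, 8.961162567138672), 43.38951110839844)
```

Request:
{"op": "step_arm", "data": {"increments": [[[0,0.2,-0.5],[-1.2,0,0.6]],[[0,0.1,-1],[-1.2,0,0.6]],[[0,0,-1.2],[-1.2,0,0.6]],[[0,0,-1.2],[0,0,0]],[[0,0,-1.2],[0,0,0]],[[0,0,-1.2],[0,0,0]],[[0,0,-1.2],[0,0,0]],[[0,0,-1],[0,0,0]],[[0,0,-0.6],[0,0,0]],[[0,0,0],[0,0,0]]]}}

```text
clock: 16.45
tool_pos: [0.5175, 0.0122, 0.1384]
eef_rot: [0.928, 0.371, -0.012, 0.029]
contact_force: [-0.5, -0.2, 0.7]
opening: 0.504
finger_force: 0.0
```

```bash
python3 - <<'E'
from h import *
pose()
E
```

```text
t 16.45 pos [0.5175 0.0122 0.1384] yaw 43.58 z [-0.    -0.063 -0.998] F [-0.5 -0.2  0.7] op 44.4 ff 0.0 q [-0.06  0.71 -0.15  1.98  0.34  0.49 -1.29]
```

Request:
{"op": "step_arm", "data": {"increments": [[[0,-0.1,-0.2],[0,0,0]],[[0,0,0],[0,0,0]],[[0,0,0],[0,0,0]],[[0,0,0],[0,0,0]],[[0,0,0],[0,0,0]],[[0,0,0],[0,0,0]],[[0,0,0],[0,0,0]],[[0,0,0],[0,0,0]],[[0,0,0],[0,0,0]],[[0,0,0],[0,0,0]]], "fingers": 0, "grip_force": 40}}

```text
clock: 17.45
tool_pos: [0.5181, 0.0113, 0.1373]
eef_rot: [0.928, 0.371, -0.011, 0.029]
contact_force: [-0.3, 0.4, 0.8]
opening: 0.098
finger_force: 40.0
```

```bash
python3 - <<'E'
from h import *
pose()
E
```

```text
t 17.45 pos [0.5181 0.0113 0.1373] yaw 43.57 z [ 0.001 -0.063 -0.998] F [-0.3  0.4  0.8] op 8.7 ff 40.0 q [-0.06  0.71 -0.15  1.98  0.34  0.49 -1.29]
```

Request:
{"op": "step_arm", "data": {"increments": [[[0,0,0],[0,-0.3,-5]],[[0,0,0],[0,-0.3,-5]],[[0,0,0],[0,-0.3,-5]],[[0,0,0],[0,-0.3,-5]],[[0,0,0],[0,-0.3,-5]],[[0,0,0],[0,-0.3,-5]],[[0,0,0],[0,-0.3,-5]],[[0,0,0],[0,-0.3,-5]],[[0,0,0],[0,-0.3,-5]],[[0,0,0],[0,-0.1,-1.5]]]}}

```text
clock: 18.45
tool_pos: [0.5182, 0.011, 0.1373]
eef_rot: [0.999, -0.027, 0.0, 0.032]
contact_force: [0.9, -1.4, 0.7]
opening: 0.101
finger_force: 40.0
```

```bash
python3 - <<'E'
from h import *
s,R=pose(); print(s["moment"])
im,d,c=snap("wrist"); save(im,"w6"); np.savez("w6",im=im,P=cloud(d,c))
E
```

```text
t 18.45 pos [0.5182 0.011  0.1373] yaw -3.04 z [-0.001 -0.063 -0.998] F [ 0.9 -1.4  0.7] op 8.9 ff 40.0 q [-0.19  0.71  0.06  1.98  0.05  0.45 -1.81]
[-0.15688594 -0.15605151  0.08686397]
```

View pics/w6.png

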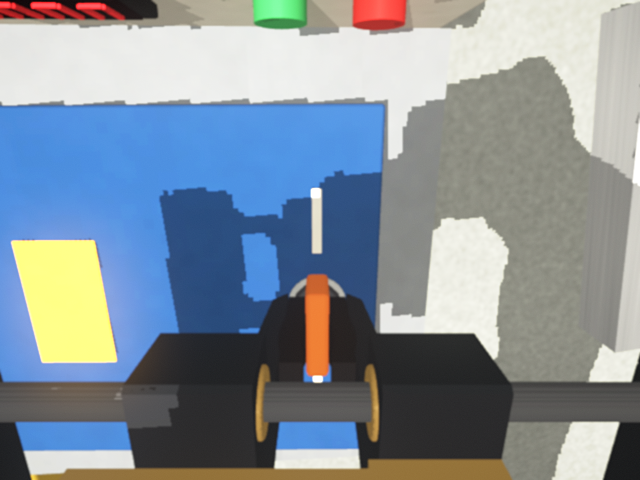

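The wing at (316,320) is in line with the white mark at (316,220). I press down while levelling the tool.

Request:
{"op": "step_arm", "data": {"increments": [[[0,-0.03,-0.2],[0.6,0,0]],[[0,-0.03,-0.2],[0.6,0,0]],[[0,-0.03,-0.2],[0.6,0,0]],[[0,-0.03,-0.2],[0.6,0,0]],[[0,-0.03,-0.2],[0.6,0,0]],[[0,-0.03,-0.2],[0.6,0,0]],[[0,0,0],[0,0,0]],[[0,0,0],[0,0,0]],[[0,0,0],[0,0,0]],[[0,0,0],[0,0,0]]], "grip_force": 60}}

```text
clock: 19.5
tool_pos: [0.5182, 0.0095, 0.1258]
eef_rot: [1.0, -0.026, -0.0, -0.001]
contact_force: [-1.2, -1.0, 8.1]
opening: 0.104
finger_force: 60.0
```

```bash
python3 - <<'E'
from h import *
pose()
E
```

```text
t 19.5 pos [0.5182 0.0095 0.1258] yaw -2.95 z [-0.001  0.001 -1.   ] F [-1.2 -1.   8.1] op 9.1 ff 60.0 q [-0.1   0.73 -0.01  1.99  0.02  0.42 -1.75]
```

Request:
{"op": "step_arm", "data": {"increments": [[[0,0,-0.1],[0,0,0]],[[0,0,-0.1],[0,0,0]],[[0,0,-0.1],[0,0,0]],[[0,0,-0.1],[0,0,0]],[[0,0,0],[0,0,0]],[[0,0,0],[0,0,0]],[[0,0,0],[0,0,0]],[[0,0,0],[0,0,0]],[[0,0,0],[0,0,0]],[[0,0,0],[0,0,0]]]}}

```text
clock: 20.5
tool_pos: [0.5183, 0.0095, 0.1252]
eef_rot: [1.0, -0.026, 0.001, -0.001]
contact_force: [-7.7, -0.6, 42.0]
opening: 0.098
finger_force: 60.0
```

```bash
python3 -c "
from wing import *
wing('w7')"
```

```text
t 20.5 pos [0.5183 0.0095 0.1252] yaw -2.97 z [ 0.002  0.001 -1.   ] F [-7.7 -0.6 42. ] op 8.6 ff 60.0 q [-0.1   0.73 -0.01  1.99  0.02  0.42 -1.75]
top z 0.14305802617416521 1948 ((518.7760620117188, 9.112940788269043), (9.054482460021973, 35.878299713134766), 86.91213989257812)
cover angle 0.003908408174162214 z at hinge 0.11146651253380269 72612
```

The cover is hard down (angle≈0, wing in line). I ease the 42 N push to a moderate one.

Request:
{"op": "step_arm", "data": {"increments": [[[0,0,0.1],[0,0,0]],[[0,0,0.1],[0,0,0]],[[0,0,0],[0,0,0]],[[0,0,0],[0,0,0]],[[0,0,0],[0,0,0]],[[0,0,0],[0,0,0]],[[0,0,0],[0,0,0]],[[0,0,0],[0,0,0]],[[0,0,0],[0,0,0]],[[0,0,0],[0,0,0]]]}}

```text
clock: 21.55
tool_pos: [0.5182, 0.0095, 0.1255]
eef_rot: [1.0, -0.026, 0.0, -0.001]
contact_force: [-4.7, -1.4, 25.1]
opening: 0.098
finger_force: 60.0
```

```bash
python3 -c "
from wing import *
wing('w8')
s,R=pose()
if 15<s['contact_force'][2]<38 and abs(s['tool_pos'][2]-.1253)<.0006: print(r.finish_job())
"
```

```text
t 21.55 pos [0.5182 0.0095 0.1255] yaw -2.96 z [ 0.001  0.001 -1.   ] F [-4.7 -1.4 25.1] op 8.6 ff 60.0 q [-0.1   0.73 -0.01  1.99  0.02  0.42 -1.75]
top z 0.14312526542521384 1953 ((518.8102416992188, 9.173943519592285), (9.06052303314209, 35.81211853027344), 86.69609832763672)
cover angle 0.0042126241753910314 z at hinge 0.11146439115309136 72622
t 21.6 pos [0.5182 0.0095 0.1255] yaw -2.96 z [ 0.001  0.001 -1.   ] F [-4.4 -1.4 25.2] op 8.4 ff 60.0 q [-0.1   0.73 -0.01  1.99  0.02  0.42 -1.75]
the job is handed in; nothing more can be done
None
```

I handed the job in at 21.6 s: the green blade is home in the slot, and the hand holds the cover shut with about 25 N, the fastener in line and unlocked; the judge's verdict was not returned.

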